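# Open a terminal cover on the repair bench

### The arm

A 6-joint arm with a two-finger parallel gripper is mounted at the origin on the work surface. World frame = base frame: x ahead of the robot, y to its left, z up, the work surface at z = 0. Lengths are in m, angles in rad, forces in N, time in s.
With the tool pointing down it reaches from about 0.3 to 0.75 m from the base axis. Payload 8.5 kg.
Tool frame: the origin (TCP) lies at the centre of the arm's flange, where the gripper is bolted on; the fingertips stand 173 mm ahead of it and the grasp point (between the pads) lies 155 mm ahead of it (bot.grip_depth is the distance from the TCP to the grasp point, in m); x points along the fingers, y is the direction in which the jaws open and shut, and the axes are right-handed (so a half turn about x gives the same grasp; the last joint's range is limited). The gripper opens to 85 mm and grips with 20 to 120 N. Pads are 22 mm wide; open, the fingers measure 114 mm over their backs; the gripper's body (76 mm by 85 mm) begins 54 mm behind the grasp point. The pads swing forward as they close: fully open they stand 13 mm farther back than shut.
Start: joints at [-1.323, 0.381, 1.297, -0, 1.464, -0.215], TCP at [0.246, -0.492, 0.405] pointing down, gripper open.
Joint ranges: [-3.11, 3.11], [-0.89, 2.33], [0.22, 2.48], [-1.42, 4.56], [0.17, 2.85], [-2.88, 2.88]. Speed limits (rad/s): [2.39, 2.39, 3.14, 3.14, 3.14, 3.14].

### API

Orientations are given as [roll, pitch, yaw] about the fixed x, y, z axes, in that order (R = Rz(yaw) Ry(pitch) Rx(roll)).
In Python, from cell import bot gives the robot as it stands.
- The arm moves only by the tool move_arm, never from a script. Its argument "series" is a list of rows, each an object with "travel": the shift along the tool's x, y, z in mm, a list of three; "rotation": the turn, a rotation vector about the tool's x, y, z in rad, a list of three. A call has exactly 8 rows; each row is the pose to reach, as a shift and turn from the pose commanded when the call began, along the tool's axes at that moment; what a row does not reach only later rows make up. A row lasts 1/12 s, in which the tool goes at most 41.7 mm and 7.16 degrees, less where a joint would pass 70% of its speed; a pose out of reach is approached as far as the arm can. A call with a gripper value outside its range is refused whole. "hand" is the opening in per cent of the stroke, from 0 (shut) to 100 (fully open), set as the call begins (left out, the last holds). The fingers move at their own pace and stop on an object; the grip force is fixed at half the most. Time passes only in rows, so rows that repeat a pose let the fingers close, or fill a call up. It gives the time, the measured TCP pose, the force and the opening at its end, in the units of the state.
- bot.state(): the state, without advancing time (a new reading comes with each control period).
- bot.capture(name): name is "scene" or "top" or "wrist"; returns a dict with "frame" (480x640x3 uint8, red, green, blue), "fov_y" (degrees; the focal length in pixels is half the picture's height over the tangent of half this angle, whatever the lens; pixels are square), "cx", "cy" (the principal point, pixels), "extrinsics" (4x4, takes a point from camera to world coordinates); the wrist camera has in their place "hand_eye" (4x4, takes a point from camera to tool coordinates, whose origin is the TCP and whose axes are the tool frame's). Camera axes: x right, y down, z forward; pixel columns grow to the right and rows downward; lengths in m; the calibration is good to about 2 mm. The wrist camera is an equidistant fisheye: a pixel r from the principal point sees the ray r / f radians off the axis. A picture is of the moment at which its call begins: read the wrist's pose just before it. There is no depth.
- bot.close_job(): hands the job in, once; it reports no verdict.
Trained networks look in the newest picture that a camera, given by its name, has taken for a name from the list of things; names that differ only in an ending like _2 or _b are one class to them, and where a whole thing is asked for, a point or a joint stands for the part that bears it (a point fixed in the world has none). Each returns a list of dicts, best first, with "confidence" (0 to 1); they miss things now and then, are a little off and sometimes report something else, mostly with a low value. They report only what shows in the picture. A call takes as long as a camera call. They do not tell look-alikes from the thing itself.
- bot.boxes_of(camera, query): "xyz" ([x, y, z] in m, in world coordinates, good to about 4 mm: the middle of the surface that is visible of it).
- bot.place_of(camera, query): "xyz" ([x, y, z] in m, in world coordinates, good to about 4 mm: a listed point, or the origin of a listed thing).
The state is a dict: "time_s": time; "joint_positions": joint angles; "dq": joint speeds; "joint_torque": joint torques, N m; "eef_pos": TCP position; "tcp_rot": TCP orientation; "force": force on the tool from outside, world axes, zero at the start; "moment": the same for the moment, N m; "grip_width": finger opening in m.
Only numpy, scipy, OpenCV 4.12 (cv2) and the standard library are available. Lean on these libraries where they do the work, as an engineer would, in place of code of your own. Each camera call takes 0.05 s, during which the arm holds its last target. There are 200 camera calls.

### The job

On the repair board, press the orange snap tab all the way down so that it frees the white terminal cover, then push the cover along its guides, off its seat and over the pressed tab, until the whole cover lies flat on the blue pad. Only press and push: do not pick up the cover, and leave the bottle, the spool and the screwdriver where they are.

Things in the scene. Friction and masses are not known exactly. Their poses are not given: they have to be found in the camera images.
- board: Fixed plywood board, 300 mm (its x) by 340 mm (its y), 12 mm thick; origin at the centre of its underside on the bench, z up. Along its y axis, at x = 0, in a row: black terminal housing (y -140 to -50 mm) with the cover in it, orange tab (y -50 to -14 mm), blue pad (y -10 to +110 mm). The cover is pushed towards the board's +y. Bystanders stand 80 mm or more to the sides (x).
- seat_center (a point): Centre of the seat in the black housing, at (0, -94, 42) mm in the board's frame. The housing is 76 mm wide; its side walls end in lips over the cover's edges, lip tops at z = 53 mm, 54 mm clear between them. At its -y end a low stop reaches z = 45 mm: above it a finger has free room behind the cover's rib.
- pad_center (a point): Centre of the blue pad's upper face, at (0, 50, 38) mm in the board's frame. The pad is 120 x 120 mm, so a cover centred here has 20 mm to spare before and behind.
- tab (a joint): Travel of the snap tab in m: 0 is up (it blocks the cover), 0.013 is fully down at its stop, with its top 2 mm below the seat. The cover is free from about 0.0115. It moves straight down, takes about 5 to 6 N against friction, has no return spring and stays where it is left.
- tab_top (a point): Centre of the top of the orange snap tab, 40 mm (board x) by 36 mm (board y); moves with the tab: 53 mm above the bench when up, 40 mm fully down. The cover's end is about 22 mm away towards the board's -y, its plate's top at 48 mm; towards +y is the pad, lower (38 mm) than the pressed tab.
- cover: White plastic cover, about 0.08 kg, loose in its guides: plate 60 mm (its x) by 80 mm (its y), 6 mm thick, with a rib across it (44 mm along x, 8 mm thick), 24 mm high from the underside, its middle 30 mm from the plate's middle towards -y. Origin at the centre of the underside; axes parallel to the board's at the start.
- rib_back (a point): Middle of the rib's rear face, the face to push on (it looks to the cover's -y): 34 mm from the cover's middle towards -y and 15 mm above the underside; at the start 57 mm above the bench. The rib's top is 9 mm higher, the plate's upper face 9 mm lower.
- flux_mid (a point): Bystander: white flux bottle with a steel cap, 48 mm across, 85 mm high, standing on the board; point half-way up on its axis. To be left alone.
- spool_mid (a point): Bystander: solder spool with red ends and a grey winding, 52 mm across, 44 mm high, standing on the board; point half-way up on its axis. To be left alone.
- driver_grip (a point): Bystander: screwdriver with a red handle, 170 mm long, lying on the board beside the pad; point in the handle. To be left alone.
Not all that is in view belongs to the job. What is shaped like the cover but turquoise is not meant.

How it is judged:
By the outcome, as a careful person would: the job done as asked, in the order asked, and still so for the second after the job is handed in, with the robot touching nothing.
It also fails if it takes over 45 s, if anything falls off the work surface, if the arm or the gripper's body presses on something with over 40 N, if the wrist force passes 120 N, or if a joint passes its speed limit or range.

## Working session

There is one attempt and no reset: what is moved stays moved. The work goes in short steps, Python scripts to look and compute and a tool call to move; the robot and the scene stay as the last step left them, time stands still between calls to the robot, and variables do not carry over. Pictures are saved under pics/ and viewed, about 8 in all and at most 12, crops included, and the job is handed in when it is done.

Besides the shell and the picture viewer there is one more tool, called after "Call:" in YAML: its name, and indented under it one key for each argument. move_arm: Moves the arm, as the interface text tells. Its arguments: {"type":"object","properties":{"series":{"type":"array"},"hand":{"type":"number"}},"required":["series"]}

```bash
mkdir -p pics; ls; cat > h.py <<'E'
import numpy as np, cv2
from scipy.spatial.transform import Rotation as R
from cell import bot
def snap(n,f):
    c=bot.capture(n); cv2.imwrite('pics/'+f,c['frame'][:,:,::-1]); return c
def proj(c,p):
    q=np.linalg.inv(c['extrinsics'])@np.r_[p,1]; f=240/np.tan(np.radians(c['fov_y']/2))
    return np.round([c['cx']+f*q[0]/q[2],c['cy']+f*q[1]/q[2]],1)
def ray(c,u,v,z):
    f=240/np.tan(np.radians(c['fov_y']/2)); E=np.array(c['extrinsics'])
    d=E[:3,:3]@np.array([(u-c['cx'])/f,(v-c['cy'])/f,1]); o=E[:3,3]
    return np.round(o+d*(z-o[2])/d[2],4)
E
python3 - <<'E'
from h import *
s=bot.state(); print(s['eef_pos'],s['tcp_rot'],s['force'],s['grip_width'])
T=snap('top','top.png');S=snap('scene','scene.png')
for n,c in (('top',T),('scene',S)):
  for q in ['board','seat_center','pad_center','tab_top','cover','rib_back','flux_mid','spool_mid','driver_grip']:
    for d in bot.place_of(n,q)[:3]: print(n,q,np.round(d['xyz'],4),round(d['confidence'],2),proj(c,d['xyz']))
cv2.imwrite('pics/both.png',cv2.resize(np.vstack([T['frame'],S['frame']])[:,:,::-1],None,fx=.62,fy=.62))
E
```

```text
pics
[ 0.24554851 -0.49209593  0.40412202] [-1.79439853  1.56939323  1.81002619] [-0.04829962 -0.2444257   0.05802321] 0.08539351581919133
top board [ 0.5879 -0.0032  0.0027] 0.96 [287.8 233.5]
top seat_center [0.4698 0.0199 0.0273] 0.48 [272.6 295.1]
top pad_center [0.582  0.045  0.0381] 0.98 [260.4 233.5]
top tab_top [ 0.5952 -0.0356  0.0473] 0.83 [304.1 226.6]
top cover [ 0.599  -0.0998  0.0449] 0.69 [339.2 225.4]
top cover [ 0.514  -0.3407 -0.0025] 0.62 [464.7 276.1]
top cover [ 0.5931 -0.0066  0.0043] 0.36 [289.6 230.7]
top rib_back [ 0.6024 -0.1335  0.0538] 0.88 [357.9 223.2]
top rib_back [ 0.5455 -0.3364  0.0143] 0.86 [464.5 258.7]
top flux_mid [ 0.4862 -0.0766  0.0584] 0.55 [325.3 286.5]
top spool_mid [ 0.716  -0.0853  0.0281] 0.55 [332.3 165.4]
top spool_mid [0.4673 0.0234 0.0261] 0.51 [270.7 296.4]
top driver_grip [0.4683 0.0222 0.0265] 0.87 [271.4 295.9]
scene board [ 0.5877 -0.0058  0.0008] 0.58 [360.3 268.8]
scene seat_center [ 0.5987 -0.0993  0.041 ] 0.84 [305.8 266.4]
scene pad_center [0.5847 0.0468 0.038 ] 0.7 [392.6 246.7]
scene tab_top [ 0.5968 -0.0361  0.0516] 0.97 [345.1 254.4]
scene cover [ 5.124e-01 -3.362e-01  5.000e-04] 0.77 [153.  268.1]
scene cover [ 0.602  -0.0981  0.0425] 0.57 [307.  267.2]
scene rib_back [ 0.605  -0.1311  0.056 ] 0.84 [286.2 266.2]
scene rib_back [ 0.5475 -0.3364  0.0108] 0.73 [152.7 279.9]
scene flux_mid [0.5824 0.0465 0.0396] 0.38 [392.1 245. ]
scene flux_mid [ 0.5949 -0.0355  0.0506] 0.22 [345.1 253.9]
scene spool_mid [ 0.7209 -0.0833  0.0355] 0.86 [335.  329.3]
scene driver_grip [0.4684 0.0234 0.027 ] 0.71 [358.6 206.2]
```

View pics/both.png

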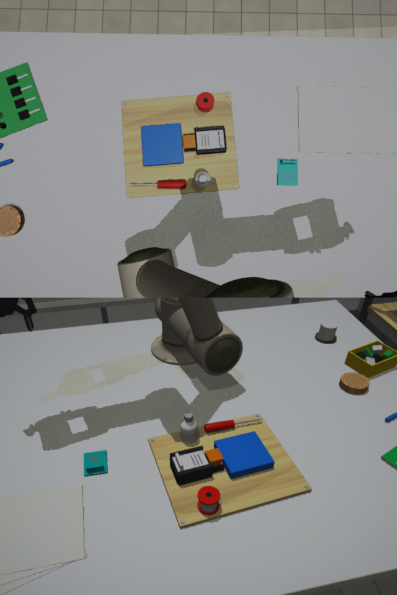

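```bash
python3 - <<'E'
from h import *
T=cv2.imread('pics/top.png')[150:320,220:400]; S=cv2.imread('pics/scene.png')[200:350,240:440]
cv2.imwrite('pics/crop.png',np.vstack([cv2.resize(T,(400,300)) ,cv2.resize(S,(400,300))]))
E
```

```text
(no output)
```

View pics/crop.png

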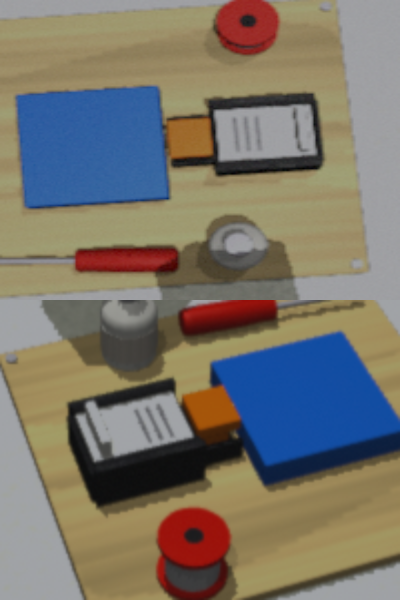

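The top view shows the white cover in the black housing at about (339,225), with the orange tab at (304,227) and the blue pad at (260,233). The only look-alike is the turquoise cover, off the board at top (464,276), so I choose the white one. The crop confirms its rib is at the end away from the tab. Next I fit the board pose.

```bash
cat >> h.py <<'E'
def tgt(p,board_yaw,Rt=None):
    "print travel/rotation in tool axes from current measured pose to tool-down pose with tool y along +-board x"
    s=bot.state(); R0=R.from_euler('xyz',s['tcp_rot'])
    if Rt is None:
        c=[]
        for sg in (1,-1):
            y=sg*np.array([np.cos(board_yaw),np.sin(board_yaw),0]); x=np.array([0,0,-1.])
            c.append(R.from_matrix(np.c_[x,y,np.cross(x,y)]))
        Rt=min(c,key=lambda r:(R0.inv()*r).magnitude())
    print('pos',np.round(s['eef_pos'],4),'F',np.round(s['force'],1),'travel',np.round(R0.inv().apply(np.array(p)-s['eef_pos'])*1000,1),'rot',np.round((R0.inv()*Rt).as_rotvec(),4))
    return R0
E
python3 - <<'E'
from h import *
T=bot.capture('top');S=bot.capture('scene')
for n,c in(('top',T),('scene',S)):
    h=cv2.cvtColor(c['frame'],cv2.COLOR_RGB2HSV)
    for nm,lo,hi,z in(('blue',(100,150,60),(125,255,255),.038),('orange',(8,170,90),(20,255,255),.053)):
        m=cv2.inRange(h,lo,hi); cs=cv2.findContours(m,0,1)[0]
        if n=='scene' and nm=='blue': continue
        for k in sorted(cs,key=cv2.contourArea)[-2:]:
            w=np.array([ray(c,u,v,z)[:2] for u,v in k[:,0]])*1000
            if not(400<w[:,0].mean()<750 and -200<w[:,1].mean()<150) or len(k)<8: continue
            print(n,nm,cv2.minAreaRect(w.astype(np.float32)))
P=[]
exp=dict(board=(0,0),seat_center=(0,-94),pad_center=(0,50),tab_top=(0,-32),cover=(0,-94),rib_back=(0,-128))
for n in('top','scene'):
  for q,e in exp.items():
    for d in bot.place_of(n,q):
      x=np.array(d['xyz'][:2])*1000
      if d['confidence']>.4: P.append((*e,*x))
P=np.array(P); th,org=np.radians(6),np.array([588,-4.])
from scipy.optimize import least_squares
def res(p):
    c,s=np.cos(p[2]),np.sin(p[2]); M=np.array([[c,-s],[s,c]]); return (P[:,:2]@M.T+p[:2]-P[:,2:]).ravel()
r=least_squares(res,[588,-4,.1],loss='soft_l1',f_scale=4); print(r.x,np.degrees(r.x[2])); print(np.round(res(r.x).reshape(-1,2),1).tolist())
o,th=r.x[:2]/1000,r.x[2]; b=lambda y:o+y*np.array([-np.sin(th),np.cos(th)])
for y in(-32,-160,50):print(y,b(y/1000))
tgt([*b(-.032),.26],th)
E
```

```text
top blue ((583.6201782226562, 43.63583755493164), (119.55419921875, 118.11320495605469), 5.908336639404297)
top orange ((592.3948974609375, -37.343223571777344), (40.57046890258789, 36.294891357421875), 5.995355606079102)
scene orange ((596.1998291015625, -36.664588928222656), (39.59744644165039, 34.94368362426758), 6.387118816375732)
[ 5.89987486e+02 -6.72216417e+00  7.86036563e-02] 4.503657759146074
[[-1.7, -3.2], [1.4, -3.2], [-1.5, -3.6], [-3.2, -0.2], [82.5, 235.6], [54.6, 201.5], [-2.6, 2.3], [2.4, 1.4], [-4.2, -1.6], [1.7, -0.9], [-2.4, 0.1], [86.9, 231.9], [-122.5, -18.8], [-4.6, -3.5], [-1.3, -3.2], [53.4, 199.9]]
-32 [ 0.59250021 -0.03862336]
-160 [ 0.60255112 -0.16622814]
50 [0.58606135 0.04312345]
pos [ 0.2456 -0.4921  0.4047] F [ 0.5  0.3 -0.5] travel [ 144.7 -250.9 -512.9] rot [-1.1866 -0.      0.    ]
```

Call:
move_arm:
  hand: 0
  series:
    - {"travel": [0, -18, -37], "rotation": [-0.12, 0, 0]}
    - {"travel": [0, -36, -74], "rotation": [-0.24, 0, 0]}
    - {"travel": [0, -54, -111], "rotation": [-0.36, 0, 0]}
    - {"travel": [0, -72, -148], "rotation": [-0.48, 0, 0]}
    - {"travel": [0, -90, -185], "rotation": [-0.6, 0, 0]}
    - {"travel": [0, -108, -222], "rotation": [-0.72, 0, 0]}
    - {"travel": [0, -126, -259], "rotation": [-0.84, 0, 0]}
    - {"travel": [0, -126, -259], "rotation": [-0.9, 0, 0]}

```text
time_s: 2.37
eef_pos: [0.4237, -0.2587, 0.405]
tcp_rot: [2.54, 1.569, 0.774]
force: [0.4, -0.1, -0.4]
grip_width: -0.0001
```

```bash
cat >> h.py <<'E'
TH=np.radians(6.0); O=np.array([.590,-.005])
def b(x,y): return O+np.array([[np.cos(TH),-np.sin(TH)],[np.sin(TH),np.cos(TH)]])@np.array([x,y])/1000
E
python3 -c "
from h import *
tgt([*b(0,-32),.3],TH); print(b(0,-32),bot.state()['joint_positions'],bot.state()['grip_width'])"
```

```text
pos [ 0.4237 -0.2587  0.405 ] F [ 0.4 -0.1 -0.4] travel [ 105.5  123.1 -250.4] rot [-0.3003 -0.0013 -0.0013]
[ 0.59334491 -0.0368247 ] [-0.7873491   0.28645147  1.44014686  0.00184809  1.41497729 -0.59207161] -5.627176498554528e-05
```

Call:
move_arm:
  series:
    - {"travel": [0, 17, -36], "rotation": [-0.05, 0, 0]}
    - {"travel": [0, 35, -71], "rotation": [-0.1, 0, 0]}
    - {"travel": [0, 53, -107], "rotation": [-0.15, 0, 0]}
    - {"travel": [20, 70, -143], "rotation": [-0.2, 0, 0]}
    - {"travel": [40, 88, -179], "rotation": [-0.25, 0, 0]}
    - {"travel": [60, 105, -214], "rotation": [-0.3, 0, 0]}
    - {"travel": [85, 123, -250], "rotation": [-0.3, 0, 0]}
    - {"travel": [105, 123, -250], "rotation": [-0.3, 0, 0]}

```text
time_s: 3.03
eef_pos: [0.595, -0.041, 0.2996]
tcp_rot: [1.487, 1.567, 0.012]
force: [-0.1, -0.2, -0.1]
grip_width: -0.0001
```

```bash
python3 - <<'E'
from h import *
R0=tgt([*b(0,-32),.245],TH); print(R0.as_matrix().round(3))
S=snap('scene','s2.png');T=snap('top','t2.png');W=snap('wrist','w2.png')
cv2.imwrite('pics/c2.png',np.hstack([cv2.resize(W['frame'][:,:,::-1],(480,360)),cv2.resize(S['frame'][180:330,240:440,::-1],(480,360))]).astype(np.uint8)[:, :])
im=cv2.imread('pics/c2.png');cv2.imwrite('pics/c2.png',cv2.resize(im,(800,300)))
E
```

```text
pos [ 0.595  -0.041   0.2996] F [-0.1 -0.2 -0.1] travel [54.5 -1.4 -4.3] rot [-0.0092  0.0003 -0.0034]
[[ 0.003  0.995  0.095]
 [ 0.     0.095 -0.995]
 [-1.     0.003  0.   ]]
```

View pics/c2.png

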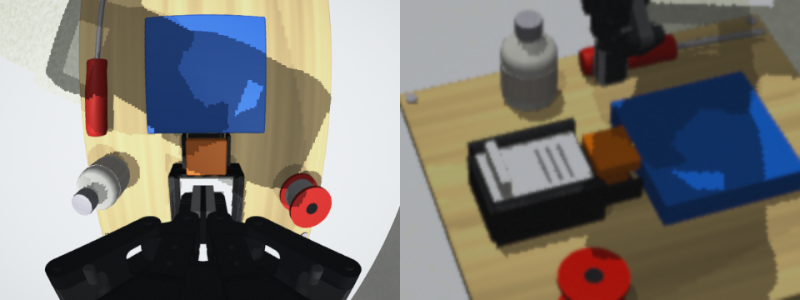

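The wrist view shows the fingers at about x=203 and the tab at about x=207, so they line up. The cover is still seated. I move to just above the tab.

Call:
move_arm:
  series:
    - {"travel": [10, -1, -4], "rotation": [-0.009, 0, -0.003]}
    - {"travel": [20, -1, -4], "rotation": [-0.009, 0, -0.003]}
    - {"travel": [30, -1, -4], "rotation": [-0.009, 0, -0.003]}
    - {"travel": [40, -1, -4], "rotation": [-0.009, 0, -0.003]}
    - {"travel": [50, -1, -4], "rotation": [-0.009, 0, -0.003]}
    - {"travel": [58, -1, -4], "rotation": [-0.009, 0, -0.003]}
    - {"travel": [64, -1, -4], "rotation": [-0.009, 0, -0.003]}
    - {"travel": [64, -1, -4], "rotation": [-0.009, 0, -0.003]}

```text
time_s: 3.85
eef_pos: [0.5915, -0.0407, 0.2343]
tcp_rot: [-1.739, 1.566, 3.074]
force: [0.0, 0.1, 0.7]
grip_width: 0.0002
```

```bash
python3 - <<'E'
from h import *
tgt([*b(0,-32),.210],TH)
for n in('wrist','scene'):
  S=snap(n,n+'3.png')
  for q in('tab_top','rib_back','pad_center'):
    for d in bot.place_of(n,q)[:2]: print(n,q,np.round(d['xyz'],4),round(d['confidence'],2))
print(b(0,-32),b(0,-128),b(0,50))
E
```

```text
pos [ 0.5915 -0.0407  0.2343] F [0.  0.1 0.7] travel [24.2  2.4 -3.7] rot [-0.0039 -0.0009  0.0051]
wrist tab_top [ 0.5953 -0.0335  0.05  ] 0.93
wrist pad_center [0.5856 0.0428 0.0401] 0.84
scene tab_top [ 0.5965 -0.0375  0.0487] 0.86
scene rib_back [ 0.6013 -0.1313  0.0565] 0.69
scene rib_back [ 0.5469 -0.3365  0.0116] 0.67
scene pad_center [0.5824 0.0436 0.0401] 0.62
[ 0.59334491 -0.0368247 ] [ 0.60337964 -0.1322988 ] [0.58477358 0.04472609]
```

Call:
move_arm:
  series:
    - {"travel": [0, 3, -5], "rotation": [-0.004, 0, 0.005]}
    - {"travel": [4, 3, -5], "rotation": [-0.004, 0, 0.005]}
    - {"travel": [8, 3, -5], "rotation": [-0.004, 0, 0.005]}
    - {"travel": [11, 3, -5], "rotation": [-0.004, 0, 0.005]}
    - {"travel": [14, 3, -5], "rotation": [-0.004, 0, 0.005]}
    - {"travel": [17, 3, -5], "rotation": [-0.004, 0, 0.005]}
    - {"travel": [20, 3, -5], "rotation": [-0.004, 0, 0.005]}
    - {"travel": [20, 3, -5], "rotation": [-0.004, 0, 0.005]}

```text
time_s: 4.92
eef_pos: [0.594, -0.0353, 0.2153]
tcp_rot: [1.762, 1.569, 0.296]
force: [0.4, 0.3, 0.4]
grip_width: 0.0001
```

Call:
move_arm:
  series:
    - {"travel": [0.5, 0, 0], "rotation": [0, 0, 0]}
    - {"travel": [1, 0, 0], "rotation": [0, 0, 0]}
    - {"travel": [1.5, 0, 0], "rotation": [0, 0, 0]}
    - {"travel": [2, 0, 0], "rotation": [0, 0, 0]}
    - {"travel": [2.5, 0, 0], "rotation": [0, 0, 0]}
    - {"travel": [3, 0, 0], "rotation": [0, 0, 0]}
    - {"travel": [3.5, 0, 0], "rotation": [0, 0, 0]}
    - {"travel": [4, 0, 0], "rotation": [0, 0, 0]}

```text
time_s: 5.58
eef_pos: [0.594, -0.0353, 0.2133]
tcp_rot: [1.415, 1.568, -0.051]
force: [-7.8, 1.1, 22.8]
grip_width: 0.0002
```

```bash
python3 - <<'E'
from h import *
tgt([*b(0,-32),.210],TH)
S=snap('scene','s4.png');W=snap('wrist','w4.png')
print([ (np.round(d['xyz'],4),d['confidence']) for d in bot.place_of('scene','tab_top')[:2]])
cv2.imwrite('pics/c4.png',np.hstack([cv2.resize(W['frame'][:,:,::-1],(400,300)),cv2.resize(S['frame'][210:300,280:400,::-1],(400,300))]))
E
```

```text
pos [ 0.594  -0.0353  0.2133] F [-7.8  1.1 22.8] travel [ 3.3 -0.8  1.4] rot [ 0.0004  0.0004 -0.0028]
[(array([ 0.5949, -0.0396,  0.0364]), 0.51)]
```

View pics/c4.png

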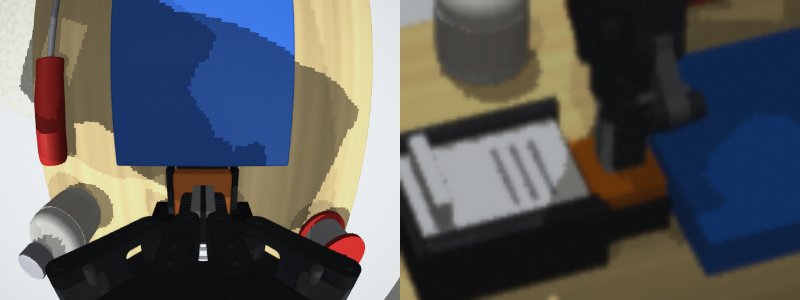

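The orange tab is down flush between the housing and the pad. The tip is at 40.3 mm and the force rose to 23 N at the stop. Next I lift and go behind the rib.

Call:
move_arm:
  series:
    - {"travel": [-25, 0, 0], "rotation": [0, 0, 0]}
    - {"travel": [-48, 0, 0], "rotation": [0, 0, 0]}
    - {"travel": [-48, -1, 20], "rotation": [0, 0, 0]}
    - {"travel": [-48, -1, 45], "rotation": [0, 0, 0]}
    - {"travel": [-48, -1, 70], "rotation": [0, 0, 0]}
    - {"travel": [-48, -1, 95], "rotation": [0, 0, 0]}
    - {"travel": [-48, -1, 119], "rotation": [0, 0, 0]}
    - {"travel": [-48, -1, 119], "rotation": [0, 0, 0]}

```text
time_s: 6.4
eef_pos: [0.6057, -0.1579, 0.2591]
tcp_rot: [1.03, 1.568, -0.439]
force: [-1.2, -0.5, -0.5]
grip_width: -0.0002
```

```bash
python3 - <<'E'
from h import *
tgt([*b(0,-149),.226],TH)
for n in('wrist','scene'):
  S=snap(n,n+'5.png')
  for q in('tab_top','rib_back','cover'):
    for d in bot.place_of(n,q)[:2]: print(n,q,np.round(d['xyz'],4),round(d['confidence'],2))
E
```

```text
pos [ 0.6057 -0.1579  0.2591] F [-1.2 -0.5 -0.5] travel [33.1  0.3 -4.7] rot [-0.0034  0.0016 -0.0026]
wrist tab_top [ 0.5941 -0.0369  0.0407] 0.89
wrist rib_back [ 0.6012 -0.1314  0.0591] 0.85
wrist cover [ 0.5981 -0.1002  0.0417] 0.97
scene tab_top [ 0.598  -0.0357  0.0365] 0.77
scene tab_top [ 0.4812 -0.0782  0.0541] 0.74
scene rib_back [ 0.5453 -0.3348  0.0132] 0.9
scene rib_back [ 0.6023 -0.1312  0.0574] 0.88
scene cover [ 5.112e-01 -3.343e-01 -4.000e-04] 0.97
scene cover [ 0.5994 -0.0993  0.0419] 0.63
```

Call:
move_arm:
  series:
    - {"travel": [6, -1, -3], "rotation": [-0.003, 0, -0.002]}
    - {"travel": [14, -1, -3], "rotation": [-0.003, 0, -0.002]}
    - {"travel": [22, -1, -3], "rotation": [-0.003, 0, -0.002]}
    - {"travel": [28, -1, -3], "rotation": [-0.003, 0, -0.002]}
    - {"travel": [33, -1, -3], "rotation": [-0.003, 0, -0.002]}
    - {"travel": [33, -1, -3], "rotation": [-0.003, 0, -0.002]}
    - {"travel": [33, -1, -5], "rotation": [-0.003, 0, -0.002]}
    - {"travel": [33, -1, -8], "rotation": [-0.003, 0, -0.002]}

```text
time_s: 7.47
eef_pos: [0.6038, -0.1461, 0.2269]
tcp_rot: [1.081, 1.57, -0.382]
force: [0.4, 0.5, 0.4]
grip_width: 0.0001
```

```bash
python3 - <<'E'
from h import *
tgt([*b(0,-139),.226],TH)
S=snap('scene','s6.png')
cv2.imwrite('pics/c6.png',cv2.resize(S['frame'][210:310,260:400,::-1],(560,400)))
E
```

```text
pos [ 0.6038 -0.1461  0.2269] F [0.4 0.5 0.4] travel [ 0.9  1.  -2.7] rot [ 0.0029  0.0002 -0.0005]
```

View pics/c6.png

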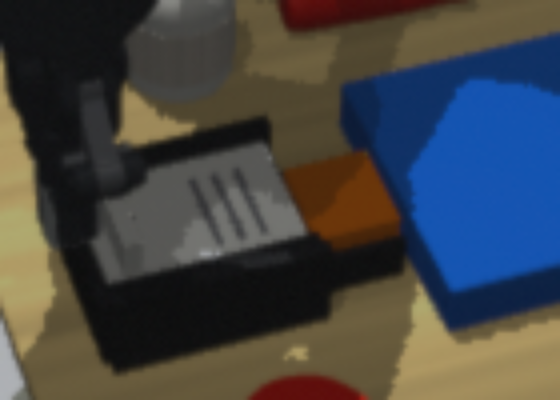

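The finger stands behind the rib, above the stop, and the tab is down. I push part way first.

Call:
move_arm:
  series:
    - {"travel": [0.5, 0.5, -4], "rotation": [0.003, 0, 0]}
    - {"travel": [1, 0.5, -9], "rotation": [0.003, 0, 0]}
    - {"travel": [1, 0.5, -15], "rotation": [0.003, 0, 0]}
    - {"travel": [1, 0.5, -21], "rotation": [0.003, 0, 0]}
    - {"travel": [1, 0.5, -27], "rotation": [0.003, 0, 0]}
    - {"travel": [1, 0.5, -33], "rotation": [0.003, 0, 0]}
    - {"travel": [1, 0.5, -39], "rotation": [0.003, 0, 0]}
    - {"travel": [1, 0.5, -45], "rotation": [0.003, 0, 0]}

```text
time_s: 8.18
eef_pos: [0.5993, -0.1005, 0.2257]
tcp_rot: [1.91, 1.571, 0.445]
force: [-0.7, -0.8, -0.4]
grip_width: 0.0001
```

```bash
python3 - <<'E'
from h import *
tgt([*b(0,5),.226],TH)
for n in('wrist','scene'):
  S=snap(n,n+'7.png')
  for q in('rib_back','cover'):
    for d in bot.place_of(n,q)[:2]: print(n,q,np.round(d['xyz'],4),round(d['confidence'],2))
E
```

```text
pos [ 0.5993 -0.1005  0.2257] F [-0.7 -0.8 -0.4] travel [  -0.2    0.8 -100.9] rot [ 0.0004 -0.     -0.    ]
wrist rib_back [ 0.5982 -0.0865  0.0553] 0.56
wrist cover [ 0.5944 -0.0556  0.0423] 0.8
scene rib_back [ 0.5987 -0.0864  0.056 ] 0.62
scene cover [ 0.597  -0.0532  0.0424] 0.65
scene cover [ 0.5104 -0.3327  0.0015] 0.63
```

Call:
move_arm:
  series:
    - {"travel": [0, 0.8, -6], "rotation": [0, 0, 0]}
    - {"travel": [0, 0.8, -12], "rotation": [0, 0, 0]}
    - {"travel": [0, 0.8, -18], "rotation": [0, 0, 0]}
    - {"travel": [0, 0.8, -24], "rotation": [0, 0, 0]}
    - {"travel": [0, 0.8, -30], "rotation": [0, 0, 0]}
    - {"travel": [0, 0.8, -36], "rotation": [0, 0, 0]}
    - {"travel": [0, 0.8, -42], "rotation": [0, 0, 0]}
    - {"travel": [0, 0.8, -48], "rotation": [0, 0, 0]}

```text
time_s: 9.15
eef_pos: [0.595, -0.0527, 0.2257]
tcp_rot: [-1.711, 1.571, 3.107]
force: [0.0, 0.4, 0.1]
grip_width: 0.0001
```

```bash
python3 - <<'E'
from h import *
tgt([*b(0,5),.226],TH)
for n in('wrist','scene'):
  S=snap(n,n+'8.png')
  for q in('rib_back','cover'):
    for d in bot.place_of(n,q)[:2]: print(n,q,np.round(d['xyz'],4),round(d['confidence'],2))
cv2.imwrite('pics/c8.png',cv2.resize(S['frame'][200:310,280:440,::-1],(640,440)))
E
```

```text
pos [ 0.595  -0.0527  0.2257] F [0.  0.4 0.1] travel [ -0.3   0.  -53. ] rot [ 0.0004 -0.      0.    ]
wrist rib_back [ 0.5963 -0.042   0.0551] 0.71
wrist cover [ 0.5896 -0.0091  0.0413] 0.57
scene rib_back [ 0.5474 -0.3342  0.0113] 0.84
scene rib_back [ 0.5931 -0.0375  0.0575] 0.81
scene cover [ 0.5922 -0.0071  0.04  ] 0.78
scene cover [ 0.5108 -0.3352  0.0025] 0.55
```

View pics/c8.png

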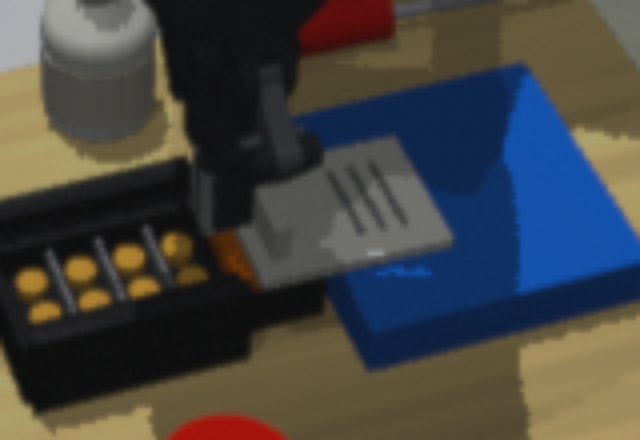

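The cover is straight, halfway over the pressed tab and onto the pad. I push the remaining 51 mm or so.

Call:
move_arm:
  series:
    - {"travel": [0, 0, -7], "rotation": [0, 0, 0]}
    - {"travel": [0, 0, -14], "rotation": [0, 0, 0]}
    - {"travel": [0, 0, -21], "rotation": [0, 0, 0]}
    - {"travel": [0, 0, -28], "rotation": [0, 0, 0]}
    - {"travel": [0, 0, -35], "rotation": [0, 0, 0]}
    - {"travel": [0, 0, -42], "rotation": [0, 0, 0]}
    - {"travel": [0, 0, -47], "rotation": [0, 0, 0]}
    - {"travel": [0, 0, -51], "rotation": [0, 0, 0]}

```text
time_s: 10.12
eef_pos: [0.5897, -0.0018, 0.2257]
tcp_rot: [-2.986, 1.571, 1.832]
force: [-0.0, -0.3, -0.0]
grip_width: 0.0004
```

Call:
move_arm:
  series:
    - {"travel": [0, 0, 4], "rotation": [0, 0, 0]}
    - {"travel": [0, 0, 8], "rotation": [0, 0, 0]}
    - {"travel": [-15, 0, 12], "rotation": [0, 0, 0]}
    - {"travel": [-40, 0, 12], "rotation": [0, 0, 0]}
    - {"travel": [-70, 0, 12], "rotation": [0, 0, 0]}
    - {"travel": [-100, 0, 40], "rotation": [0, 0, 0]}
    - {"travel": [-120, 0, 80], "rotation": [0, 0, 0]}
    - {"travel": [-120, 0, 110], "rotation": [0, 0, 0]}

```text
time_s: 10.78
eef_pos: [0.6014, -0.114, 0.3505]
tcp_rot: [1.05, 1.563, -0.415]
force: [0.5, 0.1, -0.4]
grip_width: 0.0
```

```bash
python3 - <<'E'
from h import *
tgt([*b(0,5),.226],TH); print('goal',b(0,50),b(0,16))
ims=[]
for n in('wrist','scene','top'):
  S=snap(n,n+'9.png')
  for q in('rib_back','cover','tab_top','spool_mid','driver_grip','flux_mid'):
    for d in bot.place_of(n,q)[:1]: print(n,q,np.round(d['xyz'],4),round(d['confidence'],2))
  if n!='wrist':
    f=S['frame'][200:310,280:440,::-1] if n=='scene' else S['frame'][180:290,220:380,::-1]
    ims.append(cv2.resize(f,(400,275)))
cv2.imwrite('pics/c9.png',np.vstack(ims))
E
```

```text
pos [ 0.6014 -0.114   0.3505] F [ 0.5  0.1 -0.4] travel [ 124.    -0.8 -115.1] rot [ 0.0007  0.004  -0.007 ]
goal [0.58477358 0.04472609] [0.58832754 0.01091235]
wrist rib_back [0.5918 0.0123 0.053 ] 0.56
wrist cover [0.585  0.0452 0.0386] 0.9
wrist tab_top [ 0.5929 -0.0386  0.0388] 0.69
wrist spool_mid [ 0.7145 -0.0812  0.0393] 0.75
wrist driver_grip [0.4667 0.0236 0.0244] 0.56
wrist flux_mid [ 0.48   -0.0771  0.0517] 0.93
scene rib_back [ 0.5481 -0.3351  0.0086] 0.89
scene cover [ 0.51   -0.3354  0.0028] 0.92
scene tab_top [ 0.5949 -0.0407  0.0389] 0.9
scene spool_mid [ 0.7173 -0.0804  0.0365] 0.8
scene driver_grip [0.4705 0.0247 0.0269] 0.98
scene flux_mid [ 0.4795 -0.0782  0.0538] 0.68
top rib_back [0.5844 0.0091 0.0531] 0.85
top cover [0.5855 0.044  0.0379] 0.79
top tab_top [ 0.5959 -0.0348  0.0392] 0.38
top driver_grip [ 0.5988 -0.1007  0.044 ] 0.42
```

View pics/c9.png

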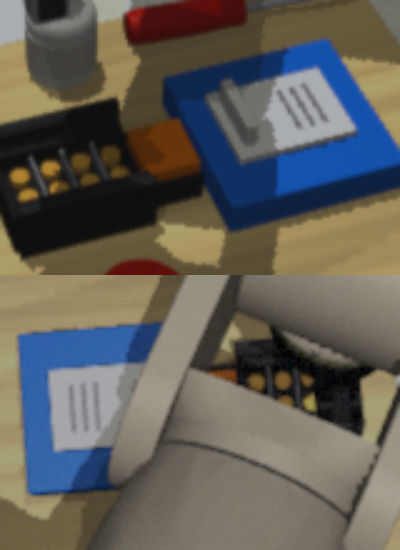

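The cover lies flat in the middle of the pad at (0.585, 0.045, 0.038), against a target of (0.585, 0.045). The tab is still down, the bystanders have not moved, and the arm is clear.

```bash
python3 -c "
from cell import bot
print(bot.close_job())"
```

```text
the job is handed in; nothing more can be done
None
```

The job is done and handed in at about 11 s of the 45 s allowed. With the fingers shut, I pressed the orange tab to its stop. I then pushed the cover by the back of its rib, along the guides and over the tab, onto the blue pad, and moved the arm clear.

- **Tab:** the fingertip stopped at 40.3 mm with about 23 N. Later readings put the tab top at about 39 mm, so it stayed down.
- **Cover:** the wrist and top cameras both put it within 1–2 mm of the pad's centre at a height of 38 mm. It lies flat and straight, with pad showing all round it in the scene view.
- **Bystanders:** the bottle, spool and screwdriver were found where they started, within the networks' error of about 4 mm. The one larger shift, about 6 mm for the bottle, was against a low-confidence first reading.
- **Disagreements:** in the last scene picture the network's top answer for the cover was the turquoise look-alike. From the top camera, partly blocked by the arm, it placed the screwdriver at the housing with low confidence. I discarded both because the pictures contradicted them.

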